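# Roll the plate-drying carriage to its drip mark

### The arm

A 6-joint arm with a two-finger parallel gripper is mounted at the origin on the work surface. World frame = base frame: x ahead of the robot, y to its left, z up, the work surface at z = 0. Lengths are in m, angles in rad, forces in N, time in s.
With the tool pointing down it reaches from about 0.35 to 0.85 m from the base axis. Payload 8.1 kg.
Tool frame: the origin (TCP) lies at the very end of the fingers, on their centre line; the grasp point (between the pads) lies 19 mm behind it (env.pinch_z is the z of the grasp point in the tool frame, in m); z points along the fingers, y is the line along which they close (so a half turn about z gives the same grasp; the last joint's range is limited). The gripper opens to 93 mm and grips with 3 to 60 N. Pads are 15 mm wide; open, the fingers measure 128 mm over their backs; the gripper's body (75 mm by 188 mm) begins 65 mm behind the grasp point.
Start: joints at [1.205, 0.13, 1.488, -0, 1.523, -0.085], TCP at [0.166, 0.577, 0.179] pointing down, gripper open.
Joint ranges: [-2.96, 2.96], [-0.89, 2.26], [0.02, 2.5], [-1.34, 4.48], [0, 2.73], [-2.66, 2.66]. Speed limits (rad/s): [2.39, 2.39, 2.79, 3.14, 3.14, 3.14].

### API

Orientations are given as a rotation vector (axis times angle).
In Python, from bench import env, snapshot, masks_of, mark_of gives the robot as it stands. Calls block until the motion is done:
- env.move_ptp(position, orientation): joint-space move of the TCP to a pose.
- env.movel(position, orientation=None, speed=0.15, max_force=None): straight line of the TCP; orientation=None keeps the orientation; speed is the mean speed in m/s. With max_force (N) it stops when the force on the tool has changed by that much, and returns True; else False.
- env.move_j(angles): joint-space move.
- env.gripper_open() and env.grab(f_grip=None): open the fingers fully, or close them until they stop; f_grip is the grip in N (None keeps the last).
- env.hold(seconds).
- env.inverse_kinematics(position, orientation): joint angles nearest the present ones, or None.
- snapshot(name): name is "side" or "top"; returns a dict with "img" (480x640x3 uint8, red, green, blue), "range_z" (480x640 float32, m along the optical axis (not along the pixel's ray), 0 where there is no reading), "K" (3x3 intrinsics, pixels), "R" (3x3) and "t" (3): a world point X has camera coordinates R X + t. Camera axes: x right, y down, z forward; pixel columns grow to the right and rows downward; lengths in m; the calibration is good to about 2 mm. A picture is of the moment at which its call begins.
A pose or a line that the arm cannot do raises env.IKError and nothing moves.
- env.close_job(): hands the job in; it is judged then, once.
Trained networks look in a picture, given as the dict that the camera call returned (one of the last four; its "shot" number tells which), for a name from the list of things; names that differ only in an ending like _2 or _b are one class to them, and where a whole thing is asked for, a point or a joint stands for the part that bears it (a point fixed in the world has none). Each returns a list of dicts, best first, with "score" (0 to 1); they miss things now and then, are a little off and sometimes report something else, mostly with a low value. They report only what shows in the picture. A call takes as long as a camera call.
- masks_of(thing, picture): "mask" (480x640 bool, what is visible of it) and "centre" ([column, row] in pixels, amid what is visible of it).
- mark_of(thing, picture): "centre" ([column, row] in pixels: a listed point, or the origin of a listed thing).
Readings, each from a call of its own:
- env.read_time_s(): time.
- env.read_joints(): joint angles.
- env.read_joint_velocities(): joint speeds.
- env.read_tau(): joint torques, N m.
- env.read_eef_pos(): TCP position.
- env.read_tool_rot(): TCP orientation.
- env.read_force(): force on the tool from outside, world axes, zero at the start.
- env.read_wrist_torque(): the same for the moment, N m.
- env.read_grip_width(): opening from 0.0 (shut) to 1.0 (fully open).
- env.read_gripper_force(): force on a finger pad.
Only numpy, scipy, OpenCV 4.12 (cv2) and the standard library are available. Lean on these libraries where they do the work, as an engineer would, in place of code of your own. Each camera call takes 0.05 s, during which the arm holds its last target. There are 200 camera calls.

### The job

Give the plate-drying carriage a brisk roll along its rails, at least 8 cm/s on the way so that the drops run off the plates, and brake it so that its red pointer comes to rest over the white field of the mark, then take your fingers out and leave it standing there on its own. It rolls almost without friction, so push and brake it with your fingers only on the two orange sprung pads inside its open well: do not touch the plates or steelwork, do not push a pad to its bottom, and never let the carriage run into an end stop. Leave the other kitchenware alone.

Things in the scene. Friction and masses are not known exactly. Their poses are not given: they have to be found in the camera images.
- track: Fixed steel rail track, 860 mm long along its own y, 30 mm high, on an aluminium drip tray; origin on the table at its middle, on the line along which the well centre travels. Its +y is the direction of travel to the mark, within about 0.15 rad of world +y. A dark steel end stop stands at each end.
- carriage (a joint): Position of the carriage along the track's +y, m. At 0 the well centre is at x = 0, y = -140 mm in the track frame. End stops at -0.06 and +0.345. Starts at rest between 0 and 0.08. Rolling mass 2.66 kg nominal (true 2.0 to 3.4); drag about 0.15 N s/m plus 0.015 N of rolling friction: it coasts a long way and only the pads slow it.
- well (a point): Point on the carriage: centre of the open well, on its steel floor 60 mm above the table. Axes parallel to the track's. Between the faces of the two orange pads the well is 170 mm long in y (free faces at y = +85 and -85 mm from here); open above and on the robot's side (-x).
- pad_lead (a joint): How far the orange pad at the +y end of the well is pressed towards +y, m; 0 when free, bottom at 0.045 (over 0.042 counts as bottomed). Spring 60 N/m with no preload, damping 1 N s/m, pad mass 0.08 kg. Pressing it pushes the carriage towards +y. The flat face is 110 mm wide in x, from 65 to 120 mm above the table.
- pad_trail (a joint): The same pad at the -y end of the well, pressed towards -y, m, same spring. Pressing it pushes the carriage towards -y, so it brakes a carriage that rolls to +y.
- pointer (a point): Tip of the red pointer on the far (+x) side of the carriage, at the well's y, 197 mm to +x of the well centre, 42 mm above the table; it travels with the carriage.
- mark: Fixed mark on the ledge beside the far rail: green strip 70 mm long in y with a white field 30 mm long in its middle (+-15 mm); origin at the centre of its underside, 20 mm above the table, axes parallel to the track's. Its place along the track varies: the pointer is over its centre at carriage values of about 0.235 to 0.30.
- rack: Steel bed, pad housings and plate rack, one rigid piece riding on the carriage; not to be touched. Bed 275 mm (x) by 400 mm (y); origin at the well's x, y, 30 mm above the table. Housings begin at |y| = 130 mm, top 125 mm above the table. White and blue plates stand at x = +60 to +200 mm in two groups at |y| over 75 mm, top 202 mm above the table.
- mug: Blue mug, radius 40 mm, 95 mm high, bystander; origin at the centre of its underside.
- bowl: White bowl, radius 70 mm, 60 mm high, bystander; origin at the centre of its underside.
- soap: Green soap bottle, radius 30 mm, 190 mm high, bystander; origin at the centre of its underside.
- jar: Glass jar, radius 40 mm, 120 mm high, bystander; origin at the centre of its underside.
- cup: White cup, radius 36 mm, 80 mm high, bystander; origin at the centre of its underside.

How it is judged:
By the outcome, as a careful person would: the job done as asked, in the order asked, and still so for the second after the job is handed in, with the robot touching nothing.
It also fails if it takes over 40 s, if anything falls off the work surface, if the arm or the gripper's body presses on something with over 40 N, if the wrist force passes 120 N, or if a joint passes its speed limit or range.

## Working session

There is one attempt and no reset: what is moved stays moved. The work goes in short steps, each a Python script; the robot and the scene stay as the last script left them, time stands still between calls to the robot, and variables do not carry over. Pictures are saved under pics/ and viewed, at most 10 in all, crops included, and the job is handed in when it is done.

```bash
mkdir -p pics; ls
cat > h.py <<'E'
import numpy as np, cv2
from bench import env, snapshot, masks_of, mark_of
def ray(p,uv,z):
    K,R,t=p["K"],p["R"],p["t"]
    d=R.T@np.linalg.inv(K)@np.array([uv[0],uv[1],1.]); c=-R.T@t
    return c+d*(z-c[2])/d[2]
def cloud(p,m):
    v,u=np.nonzero(m&(p["range_z"]>0)); z=p["range_z"][v,u]
    c=np.linalg.inv(p["K"])@np.array([u*z,v*z,z]); return (p["R"].T@(c-p["t"][:,None])).T
E
python3 - <<'E'
from h import *
print(env.read_time_s(), env.read_tool_rot())
for n in("top","side"):
    p=snapshot(n); cv2.imwrite(f"pics/{n}0.png",p["img"][:,:,::-1])
    for th,z in(("well",.06),("pointer",.042),("mark",.02),("track",0.),("rack",.03)):
        for r in mark_of(th,p)[:2]: print(n,th,round(r["score"],2),np.round(r["centre"],1),np.round(ray(p,r["centre"],z),4))
    for th in("pad_lead","pad_trail","mark"):
        for r in masks_of(th,p)[:2]:
            c=cloud(p,r["mask"]); print(n,th,round(r["score"],2),r["mask"].sum(),np.round(np.median(c,0),3) if len(c) else 0, np.round(c.min(0),3),np.round(c.max(0),3))
print(env.read_time_s())
E
```

```text
pics
0.0 [-4.39565015e-01 -3.11029443e+00  2.82526150e-03]
top well 0.84 [328.5 261.6] [ 0.4933 -0.0695  0.06  ]
top pointer 0.96 [337.9 186.6] [ 0.6906 -0.0916  0.042 ]
top pointer 0.16 [187.1 343. ] [0.2822 0.2871 0.042 ]
top mark 0.87 [250.4 172.1] [0.7316 0.1417 0.02  ]
top track 0.64 [287.3 255.7] [0.5108 0.04   0.    ]
top track 0.63 [330.1 261.3] [ 0.4975 -0.0741  0.    ]
top rack 0.58 [326.4 257.5] [ 0.5056 -0.0641  0.03  ]
top pad_lead 0.71 890 [0.508 0.038 0.12 ] [0.452 0.012 0.058] [0.57  0.067 0.128]
top pad_trail 0.94 899 [ 0.483 -0.172  0.12 ] [ 0.428 -0.201  0.057] [ 0.54  -0.146  0.128]
top mark 0.87 380 [0.727 0.142 0.027] [0.702 0.105 0.016] [0.75  0.178 0.061]
side well 0.68 [306.9 238.3] [ 0.5039 -0.0625  0.06  ]
side mark 0.52 [389.4 210.9] [0.7337 0.1365 0.02  ]
side track 0.56 [311.3 236. ] [0.5162 0.0419 0.    ]
side rack 0.79 [306.  250.2] [ 0.5016 -0.0677  0.03  ]
side rack 0.54 [387.8 212.1] [0.7245 0.1122 0.03  ]
side pad_lead 0.56 1247 [0.512 0.017 0.104] [0.455 0.005 0.058] [0.569 0.062 0.121]
side pad_trail 0.91 535 [ 0.489 -0.178  0.119] [ 0.433 -0.201  0.058] [ 0.55  -0.062  0.122]
side pad_trail 0.18 1252 [0.512 0.017 0.104] [0.455 0.005 0.057] [0.569 0.062 0.121]
side mark 0.52 91 [0.74  0.126 0.025] [0.703 0.    0.019] [0.753 0.172 0.108]
0.9
```

View pics/top0.png

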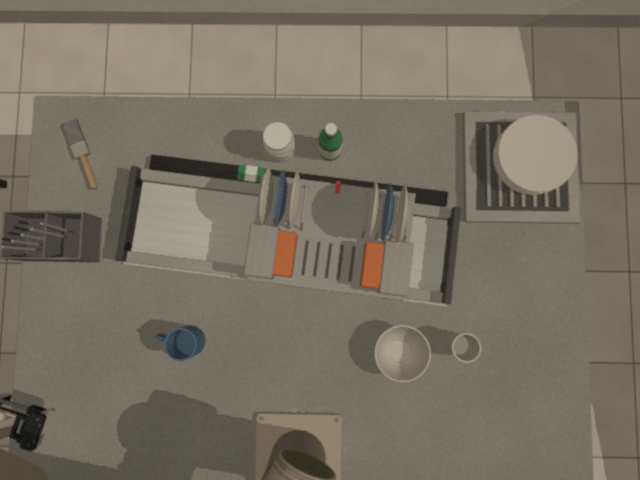

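View pics/side0.png

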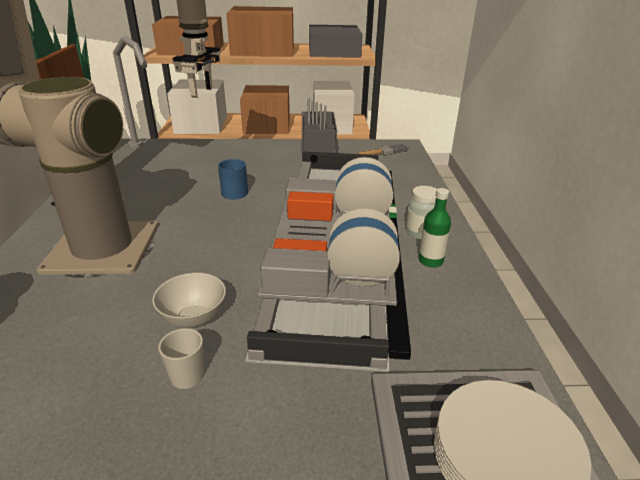

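The top view shows the pads at about (285,254) for lead and (373,265) for trail, the red pointer at (338,187), and the mark at (251,174). The carriage is at rest, with about 0.236 m to go and the track turned about -0.118 rad. Next I'll measure these by colour and move over the well.

```bash
cat >> h.py <<'E'
TH=-0.118; U=np.array([-np.sin(TH),np.cos(TH)]); X=np.array([np.cos(TH),np.sin(TH)])
ROT=np.pi*np.array([np.cos(np.pi/2+TH/2),np.sin(np.pi/2+TH/2),0])
def red(p):
    a=p["img"].astype(int); r,g,b=a[...,0],a[...,1],a[...,2]
    w=np.clip(r-1.5*np.maximum(g,b)-20,0,None)*(abs(g-b)<30)
    w[:130]=0; w[215:]=0; w[:,:200]=0; w[:,420:]=0
    if (w>0).sum()<5: return None
    v,u=np.nonzero(w); k=w[v,u]; uv=[(u*k).sum()/k.sum(),(v*k).sum()/k.sum()]
    return ray(p,uv,.042)[:2]@U, len(v), np.round([uv[0],uv[1],u.std(),v.std()],1)
E
python3 - <<'E'
from h import *
p=snapshot("top"); print(red(p))
a=p["img"].astype(int); s=a[155:190,230:275]
white=(s.min(2)>150)&(s.max(2)-s.min(2)<40); green=(s[...,1]-np.maximum(s[...,0],s[...,2])>20)
for n,m in(("w",white),("g",green)):
    v,u=np.nonzero(m); v=v+155;u=u+230
    P=np.array([ray(p,q,.022)[:2] for q in zip(u,v)]); y=P@U
    print(n,len(u),u.min(),u.max(),v.min(),v.max(),np.round([y.mean(),y.min(),y.max()],4))
m=(a.max(2)<30); m[:150]=0;m[205:]=0;m[:,:155]=0;m[:,445:]=0
c=[ray(p,q,.02)[:2] for q in zip(*np.nonzero(m)[::-1])]
l=cv2.fitLine(np.float32(c),cv2.DIST_HUBER,0,.01,.01).ravel();print("ledge",len(c),l,np.arctan2(-l[0],l[1]))
W=np.array([.495,-.0684]); print("along",W@U)
t=env.read_time_s()
q=W-.025*X
env.move_ptp(np.r_[q,.24],ROT); print(env.read_time_s()-t)
t=env.read_time_s(); env.grab(10); print("grab",env.read_time_s()-t)
p=snapshot("top"); print(red(p),env.read_eef_pos()); cv2.imwrite("pics/top1.png",p["img"][:,:,::-1])
print(env.read_time_s())
E
```

```text
(np.float64(-0.008489034890872542), 51, array([337.6, 185.5,   1.2,   3.5]))
w 55 247 255 166 173 [0.2254 0.2143 0.2363]
g 183 237 264 165 181 [0.2297 0.1905 0.2613]
ledge 1 [ 0.5702927  -0.82144153  0.7400558   0.37372208] -2.5347304
along -0.009649807296540108
2.5250000000000004
grab 1.4499999999999997
(np.float64(-0.008469018865878706), 52, array([337.6, 185.5,   1.3,   3.5])) [ 0.47014369 -0.06547272  0.23997169]
4.975
```

View pics/top1.png

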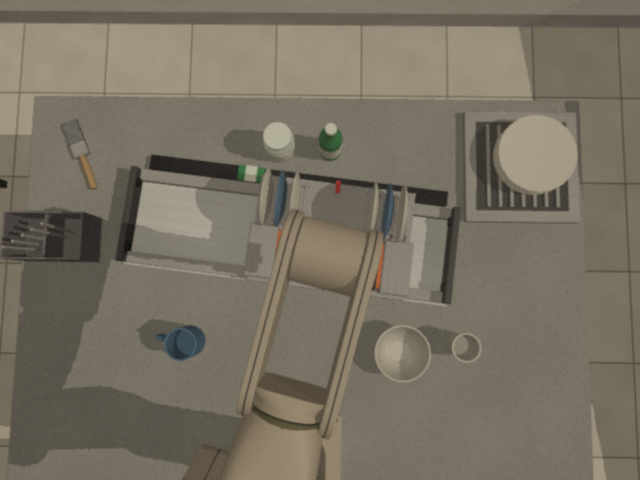

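The pointer at (338,186) stays visible with the arm over the well, and the arm is clear of the plates. Next I'll simulate a push and brake for different masses and motion profiles.

```bash
cat > sim.py <<'E'
import numpy as np
HW=.0175; G=.085
def prof(k):  # normalised position s(tau)
    if k=="mj": return lambda t:10*t**3-15*t**4+6*t**5
    if k=="cub": return lambda t:3*t**2-2*t**3
    if k=="trap":  # 25% ramps
        a=.25; v=1/(1-a)
        return lambda t: v*t*t/2/a if t<a else (1-v*(1-t)**2/2/a if t>1-a else v*(t-a/2))
def sim(c,v,y0,moves,m,k,T,dt=.0005,b=1.):
    """moves: list of (t0,D,speed). tool y0. returns array t,c,v,tool,comp_lead,comp_trail"""
    f=prof(k); out=[]; pl=pt=0.
    for i in range(int(T/dt)):
        t=i*dt; y=y0; 
        for t0,D,s in moves:
            tau=np.clip((t-t0)*s/abs(D),0,1); y+=D*f(tau)
        nl=max(0,y+HW-(c+G)); nt=max(0,(c-G)-(y-HW))
        # pad damping: F=k x + b xdot while pressed; pad recovers fast (pad follows finger)
        F=0
        if nl>0: F+=max(0,60*nl+b*(nl-pl)/dt)
        if nt>0: F-=max(0,60*nt+b*(nt-pt)/dt)
        pl,pt=nl,nt
        v+=dt*(F-.15*v-.015*np.tanh(v/5e-4))/m; c+=dt*v
        out.append((t,c,v,y,nl,nt))
    return np.array(out)
E
python3 - <<'E'
from sim import *
for D,s in((.06,.06),(.07,.07),(.07,.06),(.08,.07),(.09,.07)):
  for k in("mj","trap"):
    for m in(2.,2.66,3.4):
        y0=G-HW-.004; r=sim(0,0,y0,[(0,D,s)],m,k,D/s+.15)
        print(D,s,k,m,"c %.3f v %.3f vmax %.3f comp %.3f  gapLead %.3f gapTrail %.3f"%(r[-1,1],r[-1,2],r[:,2].max(),r[:,4].max(),r[-1,1]+G-r[-1,3]-HW,(r[-1,3]-HW)-(r[-1,1]-G)))
E
```

```text
0.06 0.06 mj 2.0 c 0.117 v 0.176 vmax 0.184 comp 0.018  gapLead 0.061 gapTrail 0.074
0.06 0.06 mj 2.66 c 0.108 v 0.173 vmax 0.178 comp 0.021  gapLead 0.052 gapTrail 0.083
0.06 0.06 mj 3.4 c 0.099 v 0.167 vmax 0.170 comp 0.024  gapLead 0.043 gapTrail 0.092
0.06 0.06 trap 2.0 c 0.103 v 0.140 vmax 0.147 comp 0.014  gapLead 0.047 gapTrail 0.088
0.06 0.06 trap 2.66 c 0.098 v 0.144 vmax 0.148 comp 0.016  gapLead 0.042 gapTrail 0.093
0.06 0.06 trap 3.4 c 0.092 v 0.144 vmax 0.147 comp 0.018  gapLead 0.036 gapTrail 0.099
0.07 0.07 mj 2.0 c 0.138 v 0.206 vmax 0.215 comp 0.021  gapLead 0.072 gapTrail 0.063
0.07 0.07 mj 2.66 c 0.127 v 0.202 vmax 0.208 comp 0.024  gapLead 0.061 gapTrail 0.074
0.07 0.07 mj 3.4 c 0.117 v 0.195 vmax 0.199 comp 0.028  gapLead 0.051 gapTrail 0.084
0.07 0.07 trap 2.0 c 0.121 v 0.163 vmax 0.172 comp 0.016  gapLead 0.055 gapTrail 0.080
0.07 0.07 trap 2.66 c 0.115 v 0.168 vmax 0.173 comp 0.019  gapLead 0.049 gapTrail 0.086
0.07 0.07 trap 3.4 c 0.108 v 0.168 vmax 0.172 comp 0.021  gapLead 0.042 gapTrail 0.093
0.07 0.06 mj 2.0 c 0.143 v 0.179 vmax 0.189 comp 0.017  gapLead 
[... 789 characters left out ...]
l 0.070
0.08 0.07 trap 2.66 c 0.136 v 0.166 vmax 0.173 comp 0.018  gapLead 0.060 gapTrail 0.075
0.08 0.07 trap 3.4 c 0.131 v 0.170 vmax 0.174 comp 0.021  gapLead 0.055 gapTrail 0.080
0.09 0.07 mj 2.0 c 0.187 v 0.207 vmax 0.220 comp 0.019  gapLead 0.101 gapTrail 0.034
0.09 0.07 mj 2.66 c 0.180 v 0.211 vmax 0.220 comp 0.023  gapLead 0.094 gapTrail 0.041
0.09 0.07 mj 3.4 c 0.171 v 0.211 vmax 0.218 comp 0.027  gapLead 0.085 gapTrail 0.050
0.09 0.07 trap 2.0 c 0.160 v 0.157 vmax 0.170 comp 0.016  gapLead 0.074 gapTrail 0.061
0.09 0.07 trap 2.66 c 0.157 v 0.164 vmax 0.172 comp 0.018  gapLead 0.071 gapTrail 0.064
0.09 0.07 trap 3.4 c 0.152 v 0.168 vmax 0.174 comp 0.021  gapLead 0.066 gapTrail 0.069
```

Run:
```python
from h import *
W=np.array([.495,-.0684]); q=W-.025*X
def T(f,*a,**k):
    t=env.read_time_s(); r=f(*a,**k); print(round(env.read_time_s()-t,3),r); return r
T(env.movel,np.r_[q,.08],speed=.16)
p=snapshot("top");print(red(p)[0],env.read_force())
T(env.movel,np.r_[q+.061*U,.08],speed=.061)
e=env.read_eef_pos()
print(e,e[:2]@U,env.read_tool_rot()-ROT,env.read_grip_width(),env.read_force())
p=snapshot("top");print(red(p)[0])
p=snapshot("side");cv2.imwrite("pics/side2.png",cv2.resize(p["img"][140:300,230:430,::-1],None,fx=4,fy=3.7))
print(env.read_time_s())
```

```text
1.15 False
-0.008403922148834696 [ 0.38202595 -0.16706876  0.41401625]
1.15 False
[ 0.47732951 -0.00511858  0.07997181] 0.05111127319746019 [-3.70828456e-01 -6.27215493e+00  1.87376351e-04] 0.005409806305061161 [ 0.82958609  0.20458004 -0.4264233 ]
-0.008541278016739028
7.425
```

View pics/side2.png

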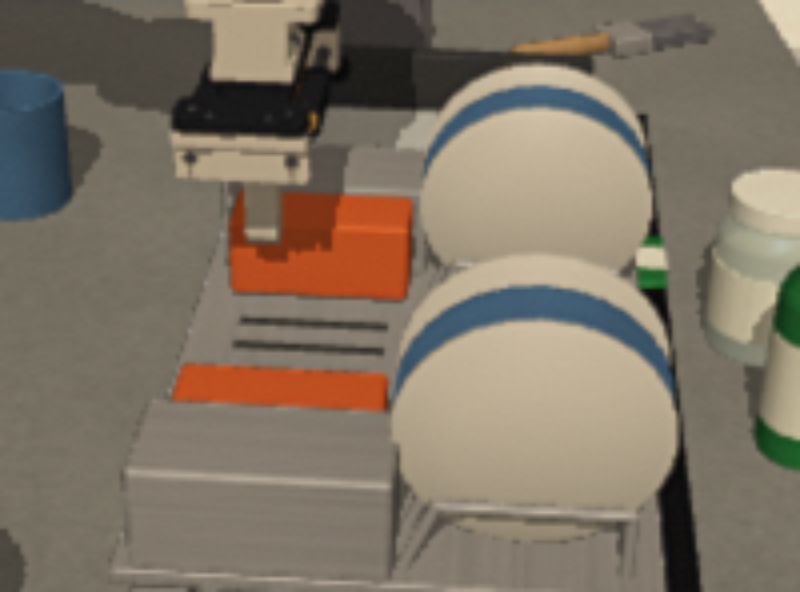

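The fingertip stands in front of the lead pad, just short of it, and clear of the plates and housings. Now the push, with pictures taken right after it. The clock freezes between calls, so I can plan the brake offline.

```bash
cat > push.py <<'E'
from h import *; import json
e=env.read_eef_pos(); t0=env.read_time_s()
env.movel(np.r_[e[:2]+.05*U,.08],speed=.045)
L=[]
for i in range(3):
    t=env.read_time_s()-t0; r=red(snapshot("top")); L.append((t,r[0] if r else None)); 
print(L,env.read_time_s()-t0,env.read_eef_pos()[:2]@U,env.read_force())
E
python3 push.py
python3 - <<'E'
from sim import *
for k in("mj","cub","trap"):
    for m in(2.,2.3,2.66,3.,3.4):
        r=sim(-.0085,0,.0511,[(0,.05,.045)],m,k,1.5)
        print(k,m,[tuple(np.round(r[int(t/.0005),1:3],4)) for t in(1.25,1.3,1.35,1.4)],r[:,4].max())
E
```

```text
[(1.2500000000000009, np.float64(0.051866085842657436)), (1.2999999999999998, np.float64(0.057300396277345705)), (1.3500000000000005, np.float64(0.06287763605519615))] 1.3999999999999995 0.10082673331821755 [ 1.12983561 -0.05611828 -0.30818721]
mj 2.0 [(np.float64(0.0811), np.float64(0.1324)), (np.float64(0.0877), np.float64(0.1315)), (np.float64(0.0943), np.float64(0.1307)), (np.float64(0.1007), np.float64(0.1298))] 0.014127577128297888
mj 2.3 [(np.float64(0.0778), np.float64(0.1314)), (np.float64(0.0844), np.float64(0.1306)), (np.float64(0.0909), np.float64(0.1299)), (np.float64(0.0973), np.float64(0.1291))] 0.015192421401467121
mj 2.66 [(np.float64(0.074), np.float64(0.1295)), (np.float64(0.0805), np.float64(0.1289)), (np.float64(0.0869), np.float64(0.1282)), (np.float64(0.0932), np.float64(0.1276))] 0.016343483835357983
mj 3.0 [(np.float64(0.0706), np.float64(0.1275)), (np.float64(0.077), np.float64(0.1269)), (np.float64(0.0833), np.float64(0.1263)), (np.float64(0.0896), np.float64(0.1258))] 0.017324575552556537
mj 3.4 [(np.float64(0.0669), np.float64(0.1248)), (np.float64(0.0732
[... 1408 characters left out ...]
np.float64(0.0778), np.float64(0.1049)), (np.float64(0.083), np.float64(0.1042))] 0.011261289209341885
trap 2.66 [(np.float64(0.0652), np.float64(0.1074)), (np.float64(0.0705), np.float64(0.1068)), (np.float64(0.0758), np.float64(0.1062)), (np.float64(0.0811), np.float64(0.1056))] 0.012144798411623511
trap 3.0 [(np.float64(0.0631), np.float64(0.1077)), (np.float64(0.0684), np.float64(0.1072)), (np.float64(0.0738), np.float64(0.1067)), (np.float64(0.0791), np.float64(0.1062))] 0.012925998965191324
trap 3.4 [(np.float64(0.0606), np.float64(0.1075)), (np.float64(0.0659), np.float64(0.1071)), (np.float64(0.0713), np.float64(0.1066)), (np.float64(0.0766), np.float64(0.1062))] 0.013790540195753834
```

The push gave 0.11 m/s, so the 8 cm/s requirement is met. The carriage is still coasting with the clock frozen. Next I'll plan a braking stroke that holds up across the model uncertainty.

```bash
cat > plan.py <<'E'
import sim, numpy as np
from scipy.optimize import differential_evolution as DE
C0,V0,Y0,TG=.0684,.1095,.1008,.2256
S=[(k,m,hw,dl,v) for (k,m,dl) in(("cub",2.66,.13),("trap",2.3,.12),("trap",3.2,.09),("cub",3.2,.08)) for hw in(.0175,.0145) for v in (V0,)]
def run(x,s,T=3.2):
    td,D,sp=x; k,m,hw,dl,v=s; sim.HW=hw
    return sim.sim(C0,v,Y0,[(td+dl,D,sp)],m,k,T,dt=.004)
def cost(x):
    J=0
    for s in S:
        r=run(x,s); J+=(r[-1,2]/.006)**2+((r[-1,1]-TG)/.01)**2+1e4*max(0,r[:,5].max()-.03)+1e3*r[:,4].max()
    return J/len(S)
if __name__=="__main__":
    R=DE(cost,[(0,1.2),(.03,.16),(.02,.12)],popsize=8,maxiter=14,seed=1,polish=False,workers=-1,updating="deferred")
    print(R.x,R.fun)
    for s in S:
        r=run(R.x,s); i=np.nonzero(r[:,5]>0)[0]
        print(s,"end c %.4f v %.4f comp %.3f contact t %.2f-%.2f tool end %.3f"%(r[-1,1],r[-1,2],r[:,5].max(),r[i[0],0],r[i[-1],0],r[-1,3]))
E
time timeout 500 python3 plan.py
```

```text
[0.25593921 0.06342786 0.03200611] 0.08604650665019224
('cub', 2.66, 0.0175, 0.13, 0.1095) end c 0.2225 v 0.0000 comp 0.009 contact t 1.20-1.88 tool end 0.164
('cub', 2.66, 0.0145, 0.13, 0.1095) end c 0.2279 v -0.0000 comp 0.009 contact t 1.27-1.96 tool end 0.164
('trap', 2.3, 0.0175, 0.12, 0.1095) end c 0.2208 v -0.0000 comp 0.009 contact t 1.26-1.85 tool end 0.164
('trap', 2.3, 0.0145, 0.12, 0.1095) end c 0.2263 v -0.0000 comp 0.009 contact t 1.32-1.92 tool end 0.164
('trap', 3.2, 0.0175, 0.09, 0.1095) end c 0.2227 v -0.0001 comp 0.012 contact t 1.23-1.95 tool end 0.164
('trap', 3.2, 0.0145, 0.09, 0.1095) end c 0.2274 v -0.0003 comp 0.012 contact t 1.28-2.02 tool end 0.164
('cub', 3.2, 0.0175, 0.08, 0.1095) end c 0.2253 v -0.0000 comp 0.011 contact t 1.22-2.01 tool end 0.164
('cub', 3.2, 0.0145, 0.08, 0.1095) end c 0.2267 v -0.0025 comp 0.011 contact t 1.28-2.09 tool end 0.164
real	0m5.618s
user	0m18.166s
sys	0m0.109s
```

```bash
cat > brake.py <<'E'
from h import *
e=env.read_eef_pos(); t0=env.read_time_s(); L=[]
def s():
    t=env.read_time_s()-t0; r=red(snapshot("top")); L.append((round(t,3),r and round(r[0],4)))
for i in range(5): s()
env.movel(np.r_[e[:2]+.0634*U,.08],speed=.032)
for i in range(2): s()
env.hold(.1); s()
print(L,env.read_time_s(),env.read_eef_pos()[:2]@U,env.read_force())
E
python3 brake.py
```

```text
[(0.0, np.float64(0.0683)), (0.05, np.float64(0.0739)), (0.1, np.float64(0.0793)), (0.15, np.float64(0.0846)), (0.2, np.float64(0.09)), (2.375, np.float64(0.2608)), (2.425, np.float64(0.2576)), (2.575, np.float64(0.2468))] 11.45 0.16406689706796612 [ 0.25871392 -0.0894007   0.82021007]
```

The carriage overshot and is now coming back at -0.07 m/s, so the finger's effective thickness is smaller than assumed. With the clock still frozen I'll refit the model to all the data.

```bash
cat > fit.py <<'E'
import sim, numpy as np
from scipy.optimize import differential_evolution as DE
obs=[(1.25,.0519),(1.3,.0573),(1.35,.0629),(1.4,.0683),(1.45,.0739),(1.5,.0793),(1.55,.0846),(1.6,.09),(3.775,.2608),(3.825,.2576),(3.975,.2468)]
def run(x,k,T=4.05,extra=[],dt=.0025):
    m,hw,dl,off,b=x; sim.HW=hw   # off: well = red+off
    r=sim.sim(-.0085+off,0,.0511,[(dl,.05,.045),(1.65+dl,.0633,.032)]+extra,m,k,T,dt=dt,b=b); r[:,1]-=off; return r
def cost(x,k):
    r=run(x,k); e=[np.interp(t,r[:,0],r[:,1])-c for t,c in obs]; return np.sum(np.square(e))*1e6
if __name__=="__main__":
    for k in("mj","cub","trap"):
        R=DE(cost,[(2,3.4),(-.002,.0185),(0,.15),(-.004,.004),(.7,1.3)],args=(k,),popsize=12,maxiter=40,seed=1,workers=-1,updating="deferred",polish=False)
        r=run(R.x,k); print(k,np.round(R.x,4),R.fun,"maxcomp",r[:,4:].max(0),"end",r[-1], "cmax",r[:,1].max(),"contact end",r[np.nonzero(r[:,5])[0][-1],0])
E
time timeout 550 python3 fit.py
```

```text
mj [ 2.1763e+00  1.9000e-03  0.0000e+00 -4.0000e-03  1.0404e+00] 1.7297048723118569 maxcomp [0.01381783 0.01352891] end [ 4.0475      0.24291579 -0.0626925   0.1644      0.          0.        ] cmax 0.2649780385458937 contact end 3.915
cub [ 2.1006e+00  4.4000e-03  1.3000e-03 -4.0000e-03  7.3510e-01] 8.916470463130747 maxcomp [0.01193141 0.01211191] end [ 4.0475      0.24423485 -0.05860988  0.1644      0.          0.        ] cmax 0.2611335389993763 contact end 3.9675000000000002
trap [ 2.232e+00  5.500e-03  5.000e-04 -4.000e-03  7.198e-01] 10.963890809966692 maxcomp [0.01128752 0.01271901] end [ 4.0475      0.24389049 -0.06018586  0.1644      0.          0.        ] cmax 0.2605479455688552 contact end 3.9825
real	0m44.180s
user	2m34.288s
sys	0m0.438s
```

```bash
cat > plan2.py <<'E'
import sim, numpy as np
from scipy.optimize import differential_evolution as DE
TG=.2256; OV=.15
S=[(2.18,.0019,-.004),(2.18,.004,-.003),(2.5,.001,-.003),(2.0,.002,-.005)]
def run(x,s,st,T,dt=.004):
    """x: flat (wait,D,speed)*n ; st=(c_red,v,tool)"""
    m,hw,off=s; sim.HW=hw; t=0; M=[]
    for w,D,sp in np.reshape(x,(-1,3)):
        t+=w; M.append((t,D,sp)); t+=abs(D)/sp+OV
    r=sim.sim(st[0]+off,st[1],st[2],M,m,"mj",T,dt=dt); r[:,1]-=off; return r,t
def plan(st,bounds,T,wv=.006,wc=.01,S=S,it=40):
    def J(x):
        j=0
        for s in S:
            r,t=run(x,s,st,T); j+=(r[-1,2]/wv)**2+((r[-1,1]-TG)/wc)**2+1e4*max(0,r[:,4:].max()-.03)+10*max(0,t-T)
        return j/len(S)
    plan.J=J
    R=DE(J,bounds,popsize=10,maxiter=it,seed=2,polish=False)
    print(np.round(R.x,4),R.fun)
    for s in S:
        r,t=run(R.x,s,st,T); print(s,"end c %.4f v %.4f crange %.3f %.3f comp %.3f %.3f tool %.3f tend %.2f"%(r[-1,1],r[-1,2],r[:,1].min(),r[:,1].max(),*r[:,4:].max(0),r[-1,3],t))
    return R.x
E
cat > p2.py <<'E'
from plan2 import *
import sys
plan((.2440,-.068,.1641),[(0,.3),(.01,.12),(.08,.22),(0,1.),(-.12,-.005),(.02,.15)],3.2,wc=.03,it=30)
E
time timeout 550 python3 p2.py
```

```text
[ 0.1026  0.1186  0.1869  0.0341 -0.0081  0.0763] 0.34879574244936795
(2.18, 0.0019, -0.004) end c 0.2127 v 0.0007 crange 0.193 0.244 comp 0.011 0.000 tool 0.275 tend 1.18
(2.18, 0.004, -0.003) end c 0.2214 v 0.0038 crange 0.194 0.244 comp 0.011 0.000 tool 0.275 tend 1.18
(2.5, 0.001, -0.003) end c 0.2099 v 0.0026 crange 0.190 0.244 comp 0.011 0.000 tool 0.275 tend 1.18
(2.0, 0.002, -0.005) end c 0.2231 v 0.0034 crange 0.194 0.244 comp 0.010 0.000 tool 0.275 tend 1.18
real	1m7.462s
user	1m7.464s
sys	0m0.110s
```

```bash
cat > ex.py <<'E'
from h import *
import sys
def ex(steps,post=6,gap=0):
    """steps: list of ('s',n) snaps or ('m',D,speed) or ('h',t)"""
    y=env.read_eef_pos(); t0=env.read_time_s(); L=[]
    base=y[:2]-.0
    def s():
        t=env.read_time_s()-t0; r=red(snapshot("top")); L.append((round(t,3),r and round(float(r[0]),4)))
    for a in steps:
        if a[0]=='s': [s() for _ in range(a[1])]
        elif a[0]=='h': env.hold(a[1])
        else: base=base+a[1]*U; env.movel(np.r_[base,.08],speed=a[2]); L.append(("m",round(env.read_time_s()-t0,3)))
    for i in range(post):
        s()
        if gap: env.hold(gap)
    print(L,"T",round(env.read_time_s()-t0,3),env.read_time_s(),"tool",env.read_eef_pos()[:2]@U)
E
python3 -c "
from ex import *
ex([('s',2),('m',.1186,.1869),('s',1),('m',-.0081,.0763)],post=4,gap=.1)"
```

```text
[(0.0, 0.2435), (0.05, 0.24), ('m', 0.883), (0.883, 0.1959), ('m', 1.192), (1.192, 0.2041), (1.342, 0.2082), (1.492, 0.2123), (1.642, 0.2161)] T 1.792 13.2417 tool 0.27466909372668885
```

```bash
cat > p3.py <<'E'
from plan2 import *
plan((.2196,.0238,.2747),[(0,.01),(-.15,-.09),(.1,.28),(0,1.),(-.04,.04),(.02,.1)],4.5,wv=.003,wc=.005,it=25)
E
time timeout 550 python3 p3.py
```

```text
[ 0.0081 -0.1226  0.1805  0.9349 -0.0034  0.096 ] 0.03724656478074195
(2.18, 0.0019, -0.004) end c 0.2272 v -0.0000 crange 0.220 0.242 comp 0.000 0.003 tool 0.149 tend 1.96
(2.18, 0.004, -0.003) end c 0.2261 v -0.0000 crange 0.220 0.239 comp 0.000 0.003 tool 0.149 tend 1.96
(2.5, 0.001, -0.003) end c 0.2247 v -0.0000 crange 0.220 0.242 comp 0.000 0.003 tool 0.149 tend 1.96
(2.0, 0.002, -0.005) end c 0.2253 v -0.0000 crange 0.220 0.242 comp 0.000 0.002 tool 0.149 tend 1.96
real	1m25.858s
user	1m26.287s
sys	0m0.068s
```

```bash
python3 -c "
from ex import *
ex([('h',.008),('m',-.1226,.1805)],post=5,gap=.1)"
```

```text
[('m', 0.833), (0.833, 0.2379), (0.983, 0.2406), (1.133, 0.2425), (1.283, 0.2426), (1.433, 0.2411)] T 1.583 14.825 tool 0.15203045232475446
```

```bash
python3 -c "
from ex import *
ex([],post=5,gap=.15)"
```

```text
[(0.0, 0.2386), (0.2, 0.2353), (0.4, 0.2322), (0.6, 0.2292), (0.8, 0.2266)] T 1.0 15.825 tool 0.15207350170652592
```

```bash
cat > p4.py <<'E'
from plan2 import *
plan((.2241,-.0117,.15207),[(0,.01),(.12,.155),(.1,.26)],4.5,wv=.003,wc=.005,it=14,S=S+[(2.3,.0035,-.0055)])
E
timeout 550 python3 p4.py
```

```text
[0.0033 0.1455 0.2599] 1.4696877521390692
(2.18, 0.0019, -0.004) end c 0.2194 v 0.0000 crange 0.217 0.224 comp 0.001 0.000 tool 0.298 tend 0.71
(2.18, 0.004, -0.003) end c 0.2214 v 0.0000 crange 0.218 0.224 comp 0.001 0.000 tool 0.298 tend 0.71
(2.5, 0.001, -0.003) end c 0.2173 v 0.0000 crange 0.216 0.224 comp 0.001 0.000 tool 0.298 tend 0.71
(2.0, 0.002, -0.005) end c 0.2209 v 0.0000 crange 0.218 0.224 comp 0.001 0.000 tool 0.298 tend 0.71
(2.3, 0.0035, -0.0055) end c 0.2317 v 0.0000 crange 0.219 0.232 comp 0.003 0.000 tool 0.298 tend 0.71
```

All five scenarios come to rest inside the white field.

```bash
python3 -c "
from ex import *
ex([('m',.1455,.25)],post=6,gap=.15)"
```

```text
[('m', 0.733), (0.733, 0.2222), (0.933, 0.2264), (1.133, 0.2304), (1.333, 0.234), (1.533, 0.2376), (1.733, 0.2409)] T 1.933 17.7583 tool 0.2975732796189389
```

```bash
cat > fit2.py <<'E'
import sim, numpy as np
from scipy.optimize import differential_evolution as DE
import fit
segB=((.2196,.0238,.2747),[(.008,-.1226,.1805)],[(.833,.2379),(.983,.2406),(1.133,.2425),(1.283,.2426),(1.433,.2411),(1.583,.2386),(1.783,.2353),(1.983,.2322),(2.183,.2292),(2.383,.2266)])
segC=((.2241,-.0125,.15207),[(0,.1455,.25)],[(.733,.2222),(.933,.2264),(1.133,.2304),(1.333,.234),(1.533,.2376),(1.733,.2409)])
def cost(x,full=False):
    m,hw,off,dl,vb,vc=x; J=[fit.cost((m,hw,dl,off,1.),"mj")]
    for (st,mv,ob),dv in((segB,vb),(segC,vc)):
        sim.HW=hw; r=sim.sim(st[0]+off,st[1]+dv,st[2],[(t+dl,D,s) for t,D,s in mv],m,"mj",2.45,dt=.0025); r[:,1]-=off
        J.append(sum((np.interp(t,r[:,0],r[:,1])-c)**2 for t,c in ob)*1e6)
    return J if full else sum(J)
if __name__=="__main__":
    R=DE(cost,[(2,3.4),(-.004,.018),(-.012,.004),(0,.12),(-.002,.002),(-.002,.002)],popsize=10,maxiter=45,seed=1,workers=-1,updating="deferred",polish=False)
    print(np.round(R.x,4),cost(R.x,True))
E
time timeout 560 python3 fit2.py
```

```text
[ 3.3997e+00  4.7000e-03 -6.5000e-03  1.5000e-02  1.8000e-03 -1.7000e-03] [np.float64(4.375684010491023), np.float64(4.9402933971434795), np.float64(45.63989115943037)]
real	0m26.427s
user	1m33.503s
sys	0m0.159s
```

```bash
sed -i 's/-.15\*v-.015\*np.tanh(v\/5e-4)/-FS*(.15*v+.015*np.tanh(v\/5e-4))/; s/^HW=.0175/FS=1.; HW=.0175/' sim.py
sed -i 's/m,hw,off,dl,vb,vc=x;/m,hw,off,dl,vb,vc,fs,cc=x; sim.FS=fs;/; s/st\[0\]+off,/st[0]+off+(cc if st is segC[0] else 0),/; s/(-.002,.002),(-.002,.002)\]/(-.004,.004),(-.004,.004),(.3,1.6),(-.002,.002)]/; s/maxiter=45/maxiter=70/' fit2.py
time timeout 570 python3 fit2.py
```

```text
[ 3.3929e+00  5.6000e-03 -6.8000e-03  3.3900e-02  2.3000e-03  4.0000e-03
  1.3586e+00 -1.9000e-03] [np.float64(2.9506653422329427), np.float64(7.325509773449034), np.float64(12.397656763987328)]
real	0m56.415s
user	3m22.921s
sys	0m0.244s
```

```bash
cat > p5.py <<'E'
from plan2 import *
import plan2
S5=[(3.3,.0055,-.0068,1.2),(2.8,.005,-.0065,1.05),(3.3,.0045,-.006,1.1),(2.8,.006,-.0075,1.1)]
def run(x,s,st,T,dt=.004):
    m,hw,off,fs=s; sim.HW=hw; sim.FS=fs; t=0; M=[]
    for w,D,sp in np.reshape(x,(-1,3)):
        t+=w; M.append((t+.02,D,sp)); t+=abs(D)/sp+OV
    r=sim.sim(st[0]+off,st[1],st[2],M,m,"mj",T,dt=dt); r[:,1]-=off; return r,t
plan2.run=run
if __name__=="__main__":
    plan((.2441,.0154,.2976),[(0,.01),(-.16,-.1),(.1,.26),(0,1.),(-.04,.04),(.015,.1)],5.5,wv=.003,wc=.005,it=22,S=S5)
    plan((.2441,.0154,.2976),[(0,.01),(-.16,-.1),(.1,.26)],5.5,wv=.003,wc=.005,it=12,S=S5)
E
time timeout 570 python3 p5.py
```

```text
[ 0.0017 -0.1361  0.223   0.1789  0.0099  0.0777] 0.026249020534436916
(3.3, 0.0055, -0.0068, 1.2) end c 0.2261 v -0.0000 crange 0.226 0.252 comp 0.000 0.005 tool 0.171 tend 1.22
(2.8, 0.005, -0.0065, 1.05) end c 0.2244 v -0.0000 crange 0.224 0.252 comp 0.000 0.004 tool 0.171 tend 1.22
(3.3, 0.0045, -0.006, 1.1) end c 0.2250 v -0.0000 crange 0.225 0.253 comp 0.000 0.005 tool 0.171 tend 1.22
(2.8, 0.006, -0.0075, 1.1) end c 0.2262 v -0.0000 crange 0.226 0.252 comp 0.000 0.004 tool 0.171 tend 1.22
[ 0.0005 -0.1365  0.2502] 0.06459972794169344
(3.3, 0.0055, -0.0068, 1.2) end c 0.2254 v -0.0000 crange 0.225 0.252 comp 0.000 0.004 tool 0.161 tend 0.70
(2.8, 0.005, -0.0065, 1.05) end c 0.2258 v -0.0000 crange 0.226 0.252 comp 0.000 0.004 tool 0.161 tend 0.70
(3.3, 0.0045, -0.006, 1.1) end c 0.2239 v -0.0000 crange 0.224 0.252 comp 0.000 0.004 tool 0.161 tend 0.70
(2.8, 0.006, -0.0075, 1.1) end c 0.2274 v -0.0000 crange 0.227 0.252 comp 0.000 0.004 tool 0.161 tend 0.70
real	1m45.857s
user	1m46.008s
sys	0m0.073s
```

Single move, good spread. I'll execute it and watch.

```bash
python3 -c "
from ex import *
ex([('m',-.1365,.25)],post=7,gap=.12)"
```

```text
[('m', 0.7), (0.7, 0.2495), (0.867, 0.2475), (1.033, 0.2462), (1.2, 0.2448), (1.367, 0.2437), (1.533, 0.2426), (1.7, 0.2418)] T 1.867 19.625 tool 0.16104701517578301
```

```bash
cat > p6.py <<'E'
from p5 import *
S6=S5+[(2.5,.0035,-.0055,1.),(3.3,.0065,-.0075,1.2)]
x=plan((.2411,-.0048,.16105),[(0,.3),(-.035,-.006),(.008,.06)],5.,wv=.003,wc=.005,it=20,S=S6)
E
timeout 570 python3 p6.py
```

```text
[ 0.0714 -0.0118  0.008 ] 0.07611386723918118
(3.3, 0.0055, -0.0068, 1.2) end c 0.2253 v -0.0000 crange 0.225 0.241 comp 0.000 0.002 tool 0.149 tend 1.69
(2.8, 0.005, -0.0065, 1.05) end c 0.2252 v -0.0000 crange 0.225 0.241 comp 0.000 0.002 tool 0.149 tend 1.69
(3.3, 0.0045, -0.006, 1.1) end c 0.2267 v -0.0000 crange 0.227 0.241 comp 0.000 0.002 tool 0.149 tend 1.69
(2.8, 0.006, -0.0075, 1.1) end c 0.2253 v -0.0000 crange 0.225 0.241 comp 0.000 0.002 tool 0.149 tend 1.69
(2.5, 0.0035, -0.0055, 1.0) end c 0.2277 v -0.0000 crange 0.228 0.241 comp 0.000 0.002 tool 0.149 tend 1.69
(3.3, 0.0065, -0.0075, 1.2) end c 0.2233 v -0.0000 crange 0.223 0.241 comp 0.000 0.002 tool 0.149 tend 1.69
```

```bash
python3 -c "
from ex import *
ex([('s',1),('h',.02),('m',-.0118,.008)],post=6,gap=.15)"
```

```text
[(0.0, 0.2411), ('m', 1.692), (1.692, 0.2322), (1.892, 0.2297), (2.092, 0.2273), (2.292, 0.2252), (2.492, 0.2235), (2.692, 0.2219)] T 2.892 22.5167 tool 0.14923405014090843
```

```bash
python3 -c "
from ex import *
ex([],post=6,gap=.25)
p=snapshot('top'); cv2.imwrite('pics/top9.png',cv2.resize(p['img'][130:280,150:350,::-1],None,fx=4,fy=4,interpolation=cv2.INTER_CUBIC))"
```

```text
[(0.0, 0.2205), (0.3, 0.2188), (0.6, 0.2176), (0.9, 0.2168), (1.2, 0.2167), (1.5, 0.2167)] T 1.8 24.3167 tool 0.14922986496715937
```

View pics/top9.png

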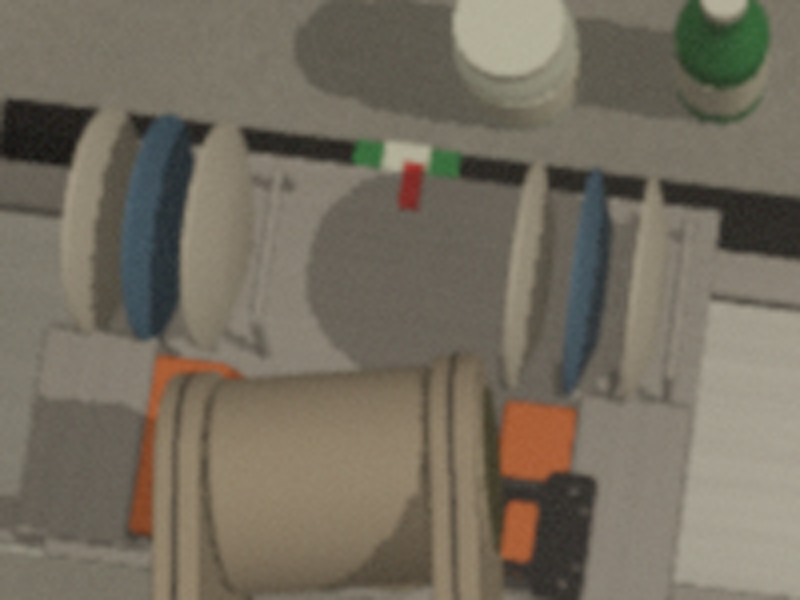

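The carriage is at rest. The pointer tip is at (412,165) in the crop and the white field spans columns 384–432, so it sits inside. Now lift the fingers straight out.

```bash
python3 -c "
from ex import *
e=env.read_eef_pos()
env.movel(np.r_[e[:2],.26],speed=.13)
ex([],post=4,gap=.2); print(env.read_force())
print([ (r['score'],ray(p,r['centre'],.042)[:2]@U) for p in [snapshot('top')] for r in mark_of('pointer',p)[:1]])
env.close_job()"
```

```text
[(0.0, 0.2167), (0.25, 0.2167), (0.5, 0.2166), (0.75, 0.2167)] T 1.0 26.9 tool 0.14922557497043706
[ 0.45275737  0.22582897 -0.5416939 ]
[(0.71, np.float64(0.22463463612721773))]
the job is handed in; nothing more can be done
```

The carriage rolled at about 11 cm/s, overshot the white field on the first brake and was nudged back with the pads, and now rests with its pointer on the white field 1–9 mm off centre (limit 15 mm), fingers out, handed in at about 27 s.

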